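Move a row of supplies to the other rack, in reverse order

TASK

Move the four things from the grey tagged rack to the empty yellow rack so that they stand in reverse order: what stood at the left end of the grey rack goes to the right end of the yellow one, and so on along the row. Stand each one upright in the middle of its own bay, on the printed ring, and let go. Leave the yellow tape roll and the marker pen where they lie.

Things in the scene. Friction and masses are not known exactly. Their poses are not given: they have to be found in the camera images.
- tagged_rack: Grey rack with coloured tags; at first it holds the four things. Fixed, 110 (x, front to back) x 330 mm (y, left; long front to the robot, yaw within 0.1 rad). Origin: centre of underside, at bench height; floor 8 mm above it; ribs and lips up to 14 mm. Four bays 76 wide x 100 mm deep, centres at x = 0, y = +120, +40, -40, -120 mm, each with a thin black 60 mm ring about its centre.
- plain_rack: Yellow rack, no tags, empty: the one to fill. Either may be nearer. Fixed, 110 (x, front to back) x 330 mm (y, left; long front to the robot, yaw within 0.1 rad). Origin: centre of underside, at bench height; floor 8 mm above it; ribs and lips up to 14 mm. Four bays 76 wide x 100 mm deep, centres at x = 0, y = +120, +40, -40, -120 mm, each with a thin black 60 mm ring about its centre.
- glue_bottle: White bottle with a BLACK nozzle and a blue label, standing upright; round body 28 mm across and 66 mm high, nozzle 12 mm thick above it up to 92 mm. Origin at the centre of its underside, z up. It weighs about 0.09 kg.
- flux_bottle: White bottle with a RED nozzle and a red label, standing upright; round body 32 mm across and 78 mm high, nozzle 14 mm thick above it up to 108 mm. Origin at the centre of its underside, z up. It weighs about 0.09 kg.
- power_unit: Bright blue power unit, a plain closed box standing upright: 46 mm wide (its x axis), 78 mm long (its y axis), 104 mm high, about 0.32 kg. It stands with its y axis front to back in the bay (within 0.1 rad) and fits a bay only so, either way round; grasp it across the 46 mm, near the top. Origin at the centre of its underside, z up.
- push_button: Small light-metal push-button switch standing on its head, two brass pins up: 38 mm high over the pins; pads close on a square stem 16 mm across that reaches from the foot to 33 mm (a collar 23 mm wide is looks only), about 0.02 kg. Origin at the centre of its underside, z up.
- tag_black: Black tag, 14 x 44 x 3 mm, fixed on the front lip of the grey rack, 56 mm in front of the middle of a bay (along the rack's -x). It marks the bay where the bottle with the black nozzle stood at the start, and stays there when that has gone. Origin at the centre of its underside; axes as the rack's.
- tag_red: Red tag, 14 x 44 x 3 mm, fixed on the front lip of the grey rack, 56 mm in front of the middle of a bay (along the rack's -x). It marks the bay where the bottle with the red nozzle stood at the start, and stays there when that has gone. Origin at the centre of its underside; axes as the rack's.
- tag_blue: Blue tag, 14 x 44 x 3 mm, fixed on the front lip of the grey rack, 56 mm in front of the middle of a bay (along the rack's -x). It marks the bay where the blue power unit stood at the start, and stays there when that has gone. Origin at the centre of its underside; axes as the rack's.
- tag_white: White tag, 14 x 44 x 3 mm, fixed on the front lip of the grey rack, 56 mm in front of the middle of a bay (along the rack's -x). It marks the bay where the push button stood at the start, and stays there when that has gone. Origin at the centre of its underside; axes as the rack's.
- yellow_tape: Bystander, leave it alone: yellow tape roll lying flat, 66 mm across, 18 mm high, left of the racks. Origin at the centre of its underside, z up.
- marker_pen: Bystander, leave it alone: black marker pen lying on the bench, 133 mm long, 15 mm thick, right of the racks. Origin on its underside, at mid-length.

How it is judged:
By the outcome, as a careful person would: the job done as asked, in the order asked, and still so for the second after the job is handed in, with the robot touching nothing.
It also fails if it takes over 104 s, if anything falls off the work surface, if the arm or the gripper's body presses on something with over 40 N, if the wrist force passes 120 N, or if a joint passes its speed limit or range.

ROBOT

A 7-joint arm with a two-finger parallel gripper is mounted at the origin on the work surface; the furniture and walls round the work are solid. World frame = base frame: x ahead of the robot, y to its left, z up, the work surface at z = 0. Lengths are in m, angles in rad, forces in N, time in s.
With the tool pointing down it reaches from about 0.4 to 0.9 m from the base axis. Payload 5.6 kg.
Tool frame: the origin (TCP) lies midway between the tips of the shut fingers; the grasp point (between the pads) lies 19 mm behind it (robot.pinch_z is the distance from the TCP to the grasp point, in m); z points along the fingers, y is the line along which they close (so a half turn about z gives the same grasp; the last joint's range is limited). The gripper opens to 92 mm and grips with 3 to 60 N. Pads are 20 mm wide; open, the fingers measure 128 mm over their backs; the gripper's body (75 mm by 189 mm) begins 69 mm behind the grasp point.
Start: joints at [1.227, 0.468, -0.012, 1.603, 0.006, 1.071, -0.056], TCP at [0.193, -0.621, 0.215] pointing down, gripper open.
Joint ranges: [-2.53, 2.53], [-0.31, 2.02], [-1.57, 1.55], [0.28, 2.44], [-1.29, 4.43], [0.15, 1.84], [-2.92, 2.92]. Speed limits (rad/s): [2.57, 2.57, 3.14, 3.14, 3.14, 3.14, 3.14].

INTERFACE

Orientations are given as a rotation vector (axis times angle).
In Python, from station import robot gives the robot as it stands.
- The arm moves only by the shell command python3 -m handwheel 'ROWS' [FORCE]. ROWS is JSON, a list that holds one entry, the list of rows, each a list of 7 numbers: the opening, from 0 (shut) to 1 (fully open), then the shift along the tool's x, y, z in m, then the turn, a rotation vector about the tool's x, y, z in rad. A call has 1 to 10 rows; each row is the pose to reach, as a shift and turn from the pose commanded when the call began, along the tool's axes at that moment; what a row does not reach only later rows make up. A row lasts 1/10 s, in which the tool goes at most 50 mm and 8.59 degrees, less where a joint would pass 70% of its speed; a pose out of reach is approached as far as the arm can. A call with a gripper value outside its range is refused whole. The fingers move at their own pace and stop on an object; FORCE is the grip in N (left out, the last holds). Time passes only in rows, so rows that repeat a pose let the fingers close. It gives the time, the measured TCP pose, the force, the opening and the grip force at its end, in the units of the state.
- robot.observe(): the state, without advancing time (a new reading comes with each control period).
- robot.snapshot(name): name is "scene" or "top" or "wrist"; returns a dict with "img" (400x640x3 uint8, blue, green, red), "fx", "fy", "cx", "cy" (pixels), "R" (3x3) and "t" (3): a world point X has camera coordinates R X + t; the wrist camera has in their place "tool_from_camera" (4x4, takes a point from camera to tool coordinates, whose origin is the TCP and whose axes are the flange's). Camera axes: x right, y down, z forward; pixel columns grow to the right and rows downward; lengths in m; the calibration is good to about 2 mm. A picture is of the moment at which its call begins: read the wrist's pose just before it. There is no depth.
- robot.hand_in(): hands the job in; it is judged then, once.
The state is a dict: "clock": time; "joint_pos": joint angles; "qd": joint speeds; "effort": joint torques, N m; "position": TCP position; "eef_rot": TCP orientation; "wrist_force": force on the tool from outside, world axes, zero at the start; "torque": the same for the moment, N m; "opening": finger opening in m; "finger_force": force on a finger pad.
Only numpy, scipy, OpenCV 4.12 (cv2) and the standard library are available. Lean on these libraries where they do the work, as an engineer would, in place of code of your own. Each camera call takes 0.05 s, during which the arm holds its last target. There are 200 camera calls.

## Working session

There is one attempt and no reset: what is moved stays moved. The work goes in short steps, Python scripts to look and compute and a shell command to move; the robot and the scene stay as the last step left them, time stands still between calls to the robot, and variables do not carry over. Pictures are saved under pics/ and viewed, at most 14 in all, crops included, and the job is handed in when it is done.

```bash
mkdir -p pics; ls; python3 - <<'E'
from station import robot
import cv2
print(robot.observe(), robot.pinch_z)
for n in("scene","top"):
    s=robot.snapshot(n); cv2.imwrite(f"pics/{n}0.png",s["img"]); print(n,s["fx"],s["cx"],s["cy"],s["R"],s["t"])
E
```

```text
pics
{'clock': 0.0, 'joint_pos': array([ 1.22700635,  0.46838567, -0.0116222 ,  1.60364401,  0.00599533,
        1.07143596, -0.05631139]), 'qd': array([-0.00053054,  0.00216528,  0.00083362,  0.00122313,  0.00055913,
        0.00087033, -0.00117159]), 'effort': array([ 3.44528662e-04, -5.20573676e+01, -1.22041322e-02, -2.43749267e+01,
       -5.65915997e-02,  1.73031574e-02,  1.53112405e-04]), 'position': array([ 0.19234149, -0.62024995,  0.21362644]), 'eef_rot': array([-3.10436785e+00, -4.70337991e-01,  6.09456955e-04]), 'wrist_force': array([-0.69725543,  0.43886186, -0.62997961]), 'torque': array([ 0.05424786,  0.07120211, -0.00617541]), 'finger_force': 0.0, 'opening': 0.09177142978670388} 0.0187
scene 427.11754531359713 321.6758890108428 200.19190905422863 [[ 0.66752722 -0.74455282 -0.00696485]
 [-0.39588428 -0.34697585 -0.8502255 ]
 [ 0.63062115  0.57030594 -0.52637258]] [-0.2684576   0.29477076  0.58502042]
top 500.3121787154431 316.5209633216547 199.6041639313715 [[-0.01258828 -0.9993195   0.03467094]
 [-0.99660231  0.00971643 -0.08178897]
 [ 0.08139644 -0.03558272 -0.99604643]] [0.09555522 0.52292018 1.03739619]
```

View pics/top0.png

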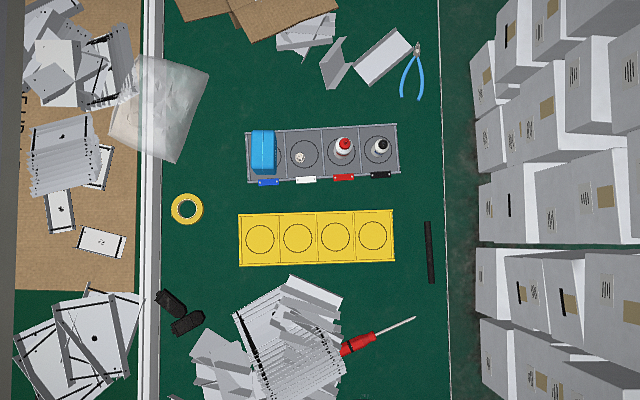

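View pics/scene0.png

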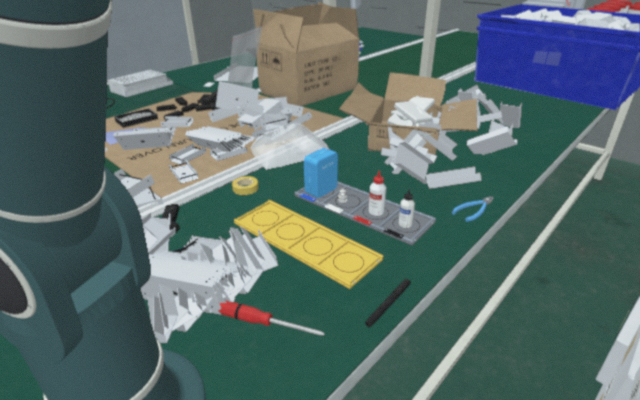

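The top view shows, left to right on the grey rack, the blue unit at (263,152), the button at (300,157), the red-nozzle bottle at (343,146) and the black-nozzle bottle at (380,147). The yellow rack is nearer the robot, with rings at about (260,240), (298,238), (336,237) and (372,236). The scene view agrees with this order. So left to right on the yellow rack it must read: glue, flux, button, power unit.

```bash
cat > h.py <<'E'
import numpy as np, cv2
from scipy.spatial.transform import Rotation as Ro
from station import robot
def shot(n):
    o=robot.observe(); s=robot.snapshot(n)
    if n=="wrist":
        T=np.eye(4);T[:3,:3]=Ro.from_rotvec(o["eef_rot"]).as_matrix();T[:3,3]=o["position"]
        M=T@np.array(s["tool_from_camera"]); s["C"]=M[:3,3]; s["W"]=M[:3,:3]
    else:
        R=np.array(s["R"]); s["W"]=R.T; s["C"]=-R.T@np.array(s["t"])
    return s
def ray(s,u,v,z):
    d=s["W"]@np.array([(u-s["cx"])/s["fx"],(v-s["cy"])/s["fy"],1]); return s["C"]+d*(z-s["C"][2])/d[2]
def proj(s,X):
    c=s["W"].T@(np.array(X)-s["C"]); return s["fx"]*c[0]/c[2]+s["cx"],s["fy"]*c[1]/c[2]+s["cy"]
def blobs(mask,a=15):
    n,_,st,c=cv2.connectedComponentsWithStats(mask.astype(np.uint8))
    return [(c[i],st[i]) for i in range(1,n) if st[i][4]>=a]
def go(x,y,z,ty):
    """shift+turn in tool axes to TCP (x,y,z), tool down, tool y along world angle ty (mod pi)"""
    o=robot.observe(); R=Ro.from_rotvec(o["eef_rot"]); p=R.inv().apply(np.array([x,y,z])-o["position"])
    best=None
    for k in(0,np.pi):
        yv=np.array([np.cos(ty+k),np.sin(ty+k),0]); zv=np.array([0,0,-1.]); xv=np.cross(yv,zv)
        r=(R.inv()*Ro.from_matrix(np.c_[xv,yv,zv])).as_rotvec()
        if best is None or np.linalg.norm(r)<np.linalg.norm(best): best=r
    print("shift",p.round(4),"turn",best.round(3),"t",round(o["clock"],2),"at",o["position"].round(4),"q7",o["joint_pos"][6].round(2),"open",round(o["opening"],4))
E
python3 - <<'E'
from h import *
s=shot("top"); im=s["img"]; hsv=cv2.cvtColor(im,cv2.COLOR_BGR2HSV); H,S,V=[hsv[...,i].astype(int) for i in range(3)]
roi=np.zeros(H.shape,bool); roi[195:280,215:410]=1
yel=(H>18)&(H<35)&(S>120)&(V>120)&roi
ct,_=cv2.findContours(yel.astype(np.uint8),cv2.RETR_CCOMP,cv2.CHAIN_APPROX_NONE)
big=max(ct,key=cv2.contourArea); box=cv2.boxPoints(cv2.minAreaRect(big)); P=[ray(s,*p,.012)[:2].round(4) for p in box]; print("rack",P)
dark=roi&~yel; 
for c in ct:
    (u,v),r=cv2.minEnclosingCircle(c)
    if 10<r<20: print("ring",u,v,r,ray(s,u,v,.008).round(4))
roi2=np.zeros(H.shape,bool); roi2[120:190,235:410]=1
for n,m,z in(("blue",(H>95)&(H<125)&(S>130)&(V>90),.112),("red",((H<8)|(H>172))&(S>130)&(V>80),.116),("black",(V<45),.118),("white",(V>175)&(S<60),.04)):
    for c,st in blobs(m&roi2): print(n,c.round(1),st,ray(s,*c,z).round(4),"z.014",ray(s,*c,.017).round(4))
E
```

```text
rack [array([0.4959, 0.2575]), array([ 0.5041, -0.0722]), array([ 0.3933, -0.0733]), array([0.3865, 0.2536])]
blue [263.4 151.8] [ 251  130   26   45 1100] [0.6102 0.1947 0.112 ] z.014 [0.6272 0.2013 0.017 ]
blue [267.9 181.7] [258 178  21   8 128] [0.5519 0.1863 0.112 ] z.014 [0.5631 0.1921 0.017 ]
red [344.4 143.2] [339 138  11  11  94] [0.6255 0.0375 0.116 ] z.014 [0.6449 0.0282 0.017 ]
red [342.8 176.8] [333 173  21   8 128] [0.5598 0.0419 0.116 ] z.014 [0.5724 0.033  0.017 ]
black [382.6 144.1] [379 140   8   9  50] [ 0.6229 -0.0365  0.118 ] z.014 [ 0.6425 -0.0539  0.017 ]
black [380.3 174.5] [370 171  21   8 115] [ 0.5635 -0.0307  0.118 ] z.014 [ 0.5767 -0.0474  0.017 ]
white [340.8 147.6] [334 137  19  18 114] [0.6311 0.0383 0.04  ] z.014 [0.6354 0.0363 0.017 ]
white [378.6 146.8] [375 139  11  14  62] [ 0.6322 -0.0413  0.04  ] z.014 [ 0.6365 -0.0451  0.017 ]
white [298.9 157.1] [295 153   9  10  54] [0.6115 0.126  0.04  ] z.014 [0.6154 0.126  0.017 ]
white [305.3 179.1] [294 176  22   7 125] [0.5653 0.1132 0.04  ] z.014 [0.5681 0.1129 0.017 ]
```

```bash
python3 -c "
from h import *
go(.53,.09,.36,1.62)"
```

```text
shift [ 0.5329 -0.5787 -0.1454] turn [-0.001  0.     0.252] t 0.15 at [ 0.1924 -0.6204  0.2139] q7 -0.06 open 0.092
```

```bash
python3 -m handwheel '[[[0.8,0.05,-0.05,-0.145,0,0,0],[0.8,0.05,-0.05,-0.145,0,0,0],[0.8,0.53,-0.575,-0.145,0,0,0.25],[0.8,0.53,-0.575,-0.145,0,0,0.25],[0.8,0.53,-0.575,-0.145,0,0,0.25],[0.8,0.53,-0.575,-0.145,0,0,0.25],[0.8,0.53,-0.575,-0.145,0,0,0.25],[0.8,0.53,-0.575,-0.145,0,0,0.25],[0.8,0.53,-0.575,-0.145,0,0,0.25],[0.8,0.53,-0.575,-0.145,0,0,0.25]]]'; python3 -c "
from h import *
go(.53,.09,.36,1.62)"
```

```text
clock: 1.15
position: [0.3837, -0.2194, 0.3344]
eef_rot: [3.14, 0.079, 0.0]
wrist_force: [1.3, -1.5, 0.0]
opening: 0.0736
finger_force: 0.0
shift [ 0.1617 -0.3016 -0.0257] turn [ 0.001 -0.     0.001] t 1.15 at [ 0.3837 -0.2194  0.3344] q7 -1.08 open 0.0736
```

```bash
python3 -m handwheel '[[[0.8,0.16,-0.3,-0.025,0,0,0],[0.8,0.16,-0.3,-0.025,0,0,0],[0.8,0.16,-0.3,-0.025,0,0,0],[0.8,0.16,-0.3,-0.025,0,0,0],[0.8,0.16,-0.3,-0.025,0,0,0],[0.8,0.16,-0.3,-0.025,0,0,0],[0.8,0.16,-0.3,-0.025,0,0,0],[0.8,0.16,-0.3,-0.025,0,0,0],[0.8,0.16,-0.3,-0.025,0,0,0],[0.8,0.16,-0.3,-0.025,0,0,0]]]'; python3 -c "
from h import *
go(.53,.09,.36,1.62)
s=shot('wrist');cv2.imwrite('pics/w1.png',s['img']);print(s['fx'],s['C'],s['W'])"
```

```text
clock: 2.15
position: [0.5277, 0.0848, 0.3588]
eef_rot: [3.14, 0.077, -0.002]
wrist_force: [-0.4, 0.5, 0.2]
opening: 0.074
finger_force: 0.0
shift [ 0.0026 -0.0051 -0.0012] turn [ 0.001  0.001 -0.   ] t 2.15 at [0.5277 0.0848 0.3588] q7 -1.85 open 0.074
333.9782091332081 [0.60492025 0.08801924 0.52905519] [[ 0.04891922 -0.95995564 -0.27584792]
 [-0.99880139 -0.04656337 -0.01508735]
 [ 0.00163878  0.27625534 -0.96108288]]
```

View pics/w1.png

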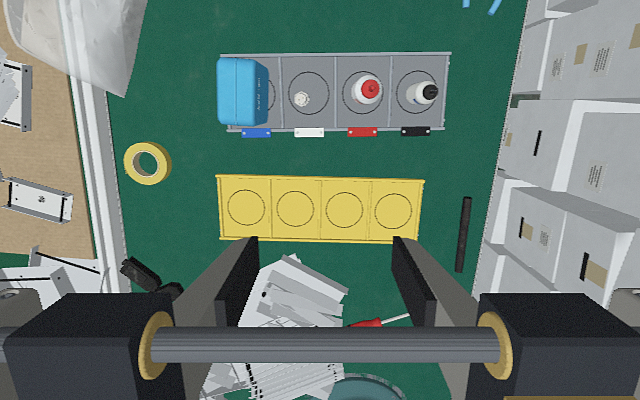

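The wrist view has the whole row: blue unit at about (243,92), button (301,99), flux nozzle (369,90), glue nozzle (429,93), and yellow rings at about (246,209), (296,209), (345,210) and (393,211).

```bash
python3 - <<'E'
from h import *
s=shot("wrist"); im=s["img"]; hsv=cv2.cvtColor(im,cv2.COLOR_BGR2HSV); H,S,V=[hsv[...,i].astype(int) for i in range(3)]
g=cv2.cvtColor(im,cv2.COLOR_BGR2GRAY)
roi=np.zeros(H.shape,bool); roi[170:245,210:430]=1
yel=(H>18)&(H<35)&(S>90)&(V>150)&roi
for u,v in((246,209),(296,209),(345,210),(393,211)):
    sub=cv2.adaptiveThreshold(g,255,0,cv2.THRESH_BINARY_INV,21,12)
    yy,xx=np.nonzero(sub); r=np.hypot(xx-u,yy-v); k=(r>14)&(r<22.5)
    (a,b),ax,an=cv2.fitEllipse(np.c_[xx[k],yy[k]].astype(np.float32)); print("ring",round(a,1),round(b,1),np.round(ax,1),ray(s,a,b,.008).round(4))
roi2=np.zeros(H.shape,bool); roi2[45:140,210:455]=1
for n,m,z in(("blue",(H>95)&(H<125)&(S>100)&(V>90),.112),("red",((H<8)|(H>172))&(S>120)&(V>80),.116),("black",(V<50),.1),("white",(V>170)&(S<60),.035)):
    for c,st in blobs(m&roi2,25):
        print(n,c.round(1),st,ray(s,*c,z).round(4),"z.017",ray(s,*c,.017).round(4))
cv2.imwrite("pics/w2.png",cv2.resize(im[45:145,205:455],None,fx=3.2,fy=3.2,interpolation=2))
E
```

```text
ring 245.6 207.2 [34.4 37.2] [0.4414 0.2086 0.008 ]
ring 294.7 208.4 [34.9 36.7] [0.4432 0.1286 0.008 ]
ring 343.7 209.6 [34.8 36.6] [0.4449 0.0486 0.008 ]
ring 392.6 210.9 [34.3 37. ] [ 0.4467 -0.0314  0.008 ]
blue [241.1  91.8] [ 216   57   53   70 3295] [0.6171 0.1874 0.112 ] z.017 [0.6199 0.2101 0.017 ]
blue [255.9 132.7] [241 128  30  10 268] [0.5702 0.1703 0.112 ] z.017 [0.5623 0.1891 0.017 ]
red [369.5  88.6] [361  80  18  19 260] [0.6279 0.036  0.116 ] z.017 [0.6334 0.0236 0.017 ]
red [361.8 131.5] [347 127  30  10 274] [0.5782 0.0411 0.116 ] z.017 [0.5717 0.03   0.017 ]
black [429.4  91.2] [423  85  14  15  83] [ 0.6292 -0.0393  0.1   ] z.017 [ 0.634  -0.0639  0.017 ]
black [414.8 131. ] [401 127  29   9 232] [ 0.581  -0.0274  0.1   ] z.017 [ 0.5764 -0.0497  0.017 ]
white [336.9  53.9] [221  52 230   5 589] [0.675  0.0741 0.035 ] z.017 [0.6775 0.0736 0.017 ]
white [335.   92.5] [334  57   2  71  72] [0.6248 0.0739 0.035 ] z.017 [0.6255 0.0734 0.017 ]
white [445.   80.6] [443  56   6  52  61] [ 0.6479 -0.0784  0.035 ] z.017 [ 0.6495 -0.0844  0.017 ]
white [363.4  89.9] [351  75  31  29 358] [0.6301 0.0342 0.035 ] z.017 [0.6311 0.0323 0.017 ]
white [417.5  92.6] [406  81  28  23 344] [ 0.6303 -0.0421  0.035 ] z.017 [ 0.6312 -0.0469  0.017 ]
white [300.5  98.7] [294  92  15  15 154] [0.6141 0.1221 0.035 ] z.017 [0.6144 0.1234 0.017 ]
white [437.2 128.4] [431 127  13   3  27] [ 0.5825 -0.0768  0.035 ] z.017 [ 0.5817 -0.0828  0.017 ]
white [282.6 130.3] [272 129  21   3  45] [0.5691 0.1468 0.035 ] z.017 [0.5678 0.1489 0.017 ]
white [308.5 132. ] [294 128  30   9 270] [0.5685 0.1092 0.035 ] z.017 [0.5672 0.11   0.017 ]
white [336.2 129.5] [325 128  23   3  47] [0.574  0.0692 0.035 ] z.017 [0.5729 0.0686 0.017 ]
white [387.5 128.8] [378 128  22   3  57] [ 0.5785 -0.0049  0.035 ] z.017 [ 0.5775 -0.0083  0.017 ]
white [233.5 130.5] [227 130  14   2  26] [0.5654 0.2178 0.035 ] z.017 [0.5639 0.2226 0.017 ]
```

View pics/w2.png

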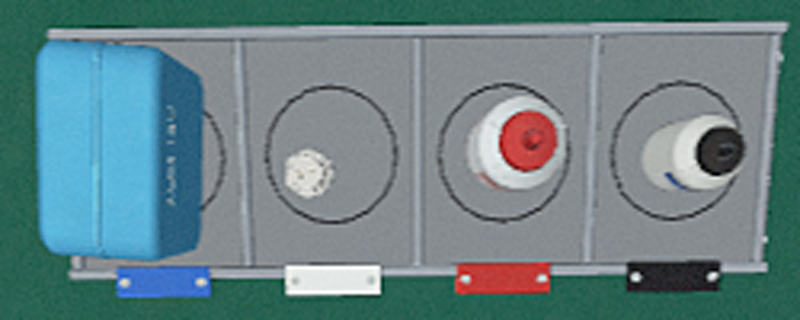

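The crop shows the unit's top seam at crop x≈97, which is image column 235. The button is off its ring, low left at (300,98). The tags, left to right, are blue, white, red and black. I'll move the power unit first.

```bash
python3 -m handwheel '[[[1,0.077,-0.114,0.10,0,0,0],[1,0.077,-0.114,0.15,0,0,0],[1,0.077,-0.114,0.15,0,0,0],[1,0.077,-0.114,0.15,0,0,0],[1,0.077,-0.114,0.15,0,0,0],[1,0.077,-0.114,0.15,0,0,0]]]'; python3 -c "
from h import *
s=shot('wrist');print(ray(s,0,0,.1)[:0]);print(proj(s,(.617,.195,.112)));cv2.imwrite('pics/w3.png',s['img'])
go(.617,.195,.068,1.615)"
```

```text
clock: 2.85
position: [0.5986, 0.2033, 0.2079]
eef_rot: [3.14, 0.079, -0.005]
wrist_force: [0.3, -0.5, 0.5]
opening: 0.0919
finger_force: 0.0
[]
(np.float64(335.2057524721139), np.float64(182.11485393352305))
shift [0.0171 0.0086 0.1417] turn [ 0.001 -0.     0.005] t 2.9 at [0.5994 0.2029 0.2097] q7 -2.15 open 0.0918
```

View pics/w3.png

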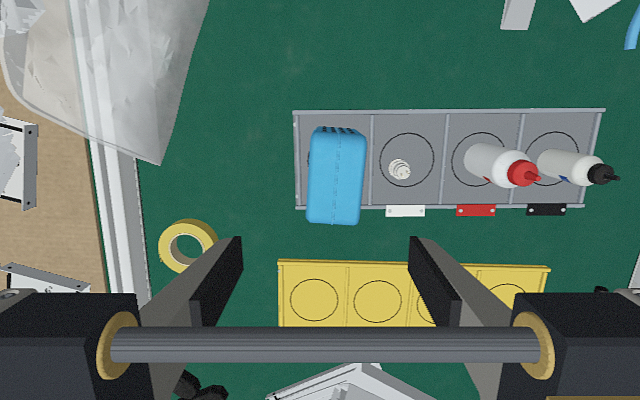

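The unit's top face centre is at about (336,179), which matches my estimate. I'll descend.

```bash
python3 -m handwheel '[[[1,0.018,0.0085,0.05,0,0,0.005],[1,0.018,0.0085,0.09,0,0,0.005],[1,0.018,0.0085,0.13,0,0,0.005],[1,0.018,0.0085,0.14,0,0,0.005],[1,0.018,0.0085,0.14,0,0,0.005],[0.3,0.018,0.0085,0.14,0,0,0.005],[0.3,0.018,0.0085,0.14,0,0,0.005],[0.3,0.018,0.0085,0.14,0,0,0.005],[0.3,0.018,0.0085,0.14,0,0,0.005],[0.3,0.018,0.0085,0.14,0,0,0.005]]]' 30; python3 -c "
from h import *
go(.617,.195,.068,1.615)"
```

```text
clock: 3.9
position: [0.6178, 0.1966, 0.0698]
eef_rot: [-3.141, -0.072, -0.001]
wrist_force: [-0.5, -1.2, -0.1]
opening: 0.0537
finger_force: 0.0
shift [-0.0009  0.0015  0.0018] turn [-0.    -0.001  0.002] t 3.9 at [0.6178 0.1966 0.0698] q7 -2.21 open 0.0537
```

```bash
python3 -m handwheel '[[[0.3,0,0,0,0,0,0],[0.3,0,0,0,0,0,0],[0.3,0,0,0,0,0,0],[0.3,0,0,-0.05,0,0,0],[0.3,0,0,-0.1,0,0,0],[0.3,0,0,-0.15,0,0,0],[0.3,0,0,-0.16,0,0,0],[0.3,0,0,-0.16,0,0,0]]]' 35; python3 -c "
from h import *
go(.4467,-.0314,.235,1.593)"
```

```text
clock: 4.7
position: [0.6181, 0.1968, 0.2307]
eef_rot: [-3.14, -0.072, -0.004]
wrist_force: [-0.8, -0.0, -3.5]
opening: 0.0469
finger_force: 34.2
shift [-0.1816  0.2201 -0.0049] turn [-0.    -0.003  0.023] t 4.7 at [0.6181 0.1968 0.2307] q7 -2.12 open 0.0469
```

```bash
python3 -m handwheel '[[[0.3,-0.18,0.22,0,0,0,0.023],[0.3,-0.18,0.22,0,0,0,0.023],[0.3,-0.18,0.22,0,0,0,0.023],[0.3,-0.18,0.22,0,0,0,0.023],[0.3,-0.18,0.22,0,0,0,0.023],[0.3,-0.18,0.22,0,0,0,0.023],[0.3,-0.18,0.22,0,0,0,0.023],[0.3,-0.18,0.22,0,0,0,0.023],[0.3,-0.18,0.22,0,0,0,0.023],[0.3,-0.18,0.22,0,0,0,0.023]]]'; python3 -c "
from h import *
s=shot('wrist');cv2.imwrite('pics/w4.png',s['img']);o=robot.observe()['position']; print([np.round(proj(s,(o[0],o[1]+d,o[2]+.044)),0) for d in(-.023,.023)])
g=cv2.cvtColor(s['img'],cv2.COLOR_BGR2GRAY)
for X in((.4414,.2086),(.4432,.1286),(.4449,.0486),(.4467,-.0314)): print(np.round(proj(s,(*X,.008)),1))
go(.4467,-.0314,.073,1.593)"
```

```text
clock: 5.7
position: [0.448, -0.0303, 0.2285]
eef_rot: [-3.14, -0.039, 0.002]
wrist_force: [1.0, 0.2, -3.1]
opening: 0.0461
finger_force: 34.6
[array([377., 296.]), array([269., 294.])]
[123.5 174.7]
[190.8 174.9]
[258.1 175.1]
[325.3 175.3]
shift [-0.0012  0.0012  0.1557] turn [-0.001  0.001  0.003] t 5.75 at [ 0.448  -0.0303  0.2287] q7 -1.65 open 0.0463
```

View pics/w4.png

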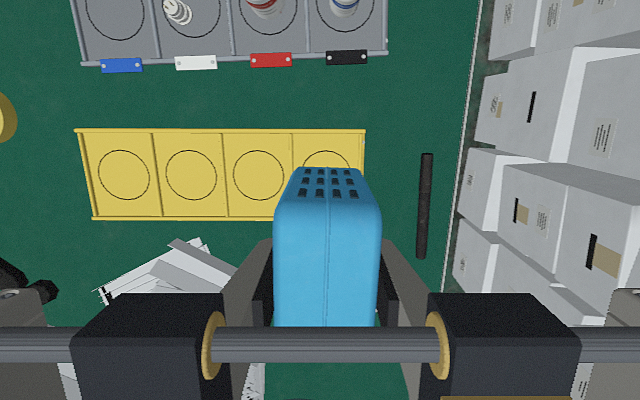

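The held unit hangs upright. The predicted ring positions (123,175) to (325,175) match the picture. The unit's back top edge is at about row 199.

```bash
python3 -c "
from h import *
s=shot('wrist');o=robot.observe()['position'];zt=o[2]+.112-.0698
print(proj(s,(o[0]+.039,o[1],zt)), proj(s,(o[0]+.039,o[1],zt-.104)))
im=s['img'];print(im[160:215:3,322].tolist())"
```

```text
(np.float64(325.7234593021162), np.float64(206.35384530280697)) (np.float64(325.4733785322095), np.float64(163.6562885137261))
[[95, 195, 211], [97, 195, 213], [94, 211, 239], [63, 47, 20], [34, 28, 12], [136, 103, 44], [42, 32, 27], [45, 37, 27], [65, 56, 36], [133, 100, 39], [36, 31, 25], [41, 32, 19], [58, 51, 39], [132, 103, 48], [134, 100, 42], [152, 119, 50], [166, 127, 57], [178, 140, 67], [184, 145, 66]]
```

```bash
python3 -m handwheel '[[[0.3,0,0.001,0.05,0,0,0],[0.3,0,0.001,0.1,0,0,0],[0.3,0,0.001,0.14,0,0,0],[0.3,0,0.001,0.15,0,0,0],[0.3,0,0.001,0.153,0,0,0],[0.3,0,0.001,0.155,0,0,0],[0.3,0,0.001,0.155,0,0,0]]]'; python3 -c "
from h import *
go(.4467,-.0314,.0698,1.593)"
```

```text
clock: 6.5
position: [0.4494, -0.0325, 0.0758]
eef_rot: [3.141, 0.036, 0.005]
wrist_force: [0.4, -0.6, -2.7]
opening: 0.0463
finger_force: 34.6
shift [-0.0027 -0.0012  0.006 ] turn [ 0.001 -0.003  0.001] t 6.5 at [ 0.4494 -0.0325  0.0758] q7 -1.85 open 0.0463
```

```bash
python3 -m handwheel '[[[0.3,-0.0015,-0.001,0.003,0,0,0],[0.3,-0.0015,-0.001,0.0055,0,0,0],[0.3,-0.0015,-0.001,0.0055,0,0,0],[0.3,-0.0015,-0.001,0.0055,0,0,0]]]'; python3 -c "
from h import *
go(.4467,-.0314,.0698,1.593)"
```

```text
clock: 6.9
position: [0.4472, -0.0316, 0.0696]
eef_rot: [3.141, 0.035, 0.003]
wrist_force: [0.3, -0.1, 7.0]
opening: 0.0458
finger_force: 34.7
shift [-0.0005 -0.0002 -0.0002] turn [ 0.    -0.002  0.   ] t 6.9 at [ 0.4472 -0.0316  0.0696] q7 -1.86 open 0.0458
```

```bash
python3 -m handwheel '[[[0.75,0,0,0,0,0,0],[0.75,0,0,0,0,0,0],[0.75,0,0,0,0,0,0],[0.75,0,0,0,0,0,0],[0.7,0,0,-0.04,0,0,0],[0.7,0,0,-0.09,0,0,0],[0.7,0,0,-0.14,0,0,0],[0.7,0,0,-0.15,0,0,0]]]'; python3 -c "
from h import *
go(.628,.034,.2,1.62)"
```

```text
clock: 7.7
position: [0.4493, -0.0314, 0.2236]
eef_rot: [3.139, 0.036, 0.014]
wrist_force: [1.0, -0.7, -0.0]
opening: 0.0643
finger_force: 0.0
shift [ 0.1799 -0.0614  0.0251] turn [ 0.002 -0.009 -0.026] t 7.7 at [ 0.4493 -0.0314  0.2236] q7 -1.66 open 0.0643
```

```bash
python3 -m handwheel '[[[0.7,0.181,-0.063,0.02,0,0,-0.026],[0.7,0.181,-0.063,0.02,0,0,-0.026],[0.7,0.181,-0.063,0.02,0,0,-0.026],[0.7,0.181,-0.063,0.02,0,0,-0.026],[0.7,0.181,-0.063,0.02,0,0,-0.026],[0.7,0.181,-0.063,0.02,0,0,-0.026],[0.7,0.181,-0.063,0.02,0,0,-0.026]]]'; python3 -c "
from h import *
go(.628,.034,.04,1.62)
s=shot('wrist');cv2.imwrite('pics/w5.png',s['img']);
for X in ((.628,.034,.116),(.628,.034,.086),(.628,-.0395,.1),(.628,-.0395,.074),(.4467,-.0314,.112),(.613,.122,.035)): print(np.round(proj(s,X),1))"
```

```text
clock: 8.4
position: [0.6246, 0.035, 0.1981]
eef_rot: [3.14, 0.076, -0.003]
wrist_force: [0.6, 0.1, -0.0]
opening: 0.0644
finger_force: 0.0
shift [0.0036 0.0011 0.1581] turn [ 0.001  0.002 -0.001] t 8.4 at [0.6246 0.035  0.1981] q7 -1.88 open 0.0644
[325.4 204.2]
[325.3 194.5]
[413.1 202.9]
[405.8 195. ]
[384.6 388.7]
[239.1 192. ]
```

View pics/w5.png

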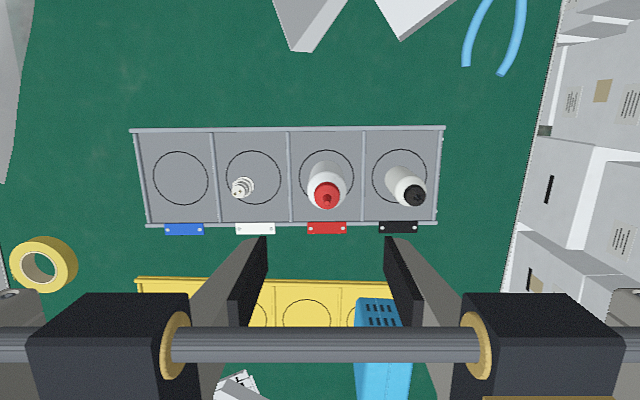

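Flux nozzle tip is at (327,199), glue tip at (414,196) and the button at (242,188). That's 2–3 mm further in x than my estimate, so I'll refine flux to (0.631, 0.0325).

```bash
python3 -m handwheel '[[[0.7,0.0065,0.0025,0.05,0,0,0],[0.7,0.0065,0.0025,0.1,0,0,0],[0.7,0.0065,0.0025,0.145,0,0,0],[0.7,0.0065,0.0025,0.157,0,0,0],[0.7,0.0065,0.0025,0.157,0,0,0],[0.1,0.0065,0.0025,0.157,0,0,0],[0.1,0.0065,0.0025,0.157,0,0,0],[0.1,0.0065,0.0025,0.157,0,0,0],[0.1,0.0065,0.0025,0.157,0,0,0],[0.1,0.0065,0.0025,0.157,0,0,0]]]' 15; python3 -m handwheel '[[[0.1,0,0,0,0,0,0],[0.1,0,0,0,0,0,0],[0.1,0,0,0,0,0,0]]]'; python3 -c "
from h import *
go(.631,.0325,.04,1.62)"
```

```text
clock: 9.45
position: [0.6332, 0.0334, 0.0431]
eef_rot: [3.14, 0.076, 0.003]
wrist_force: [0.1, -0.4, 6.6]
opening: 0.0331
finger_force: 14.7
clock: 9.75
position: [0.6332, 0.0333, 0.043]
eef_rot: [3.14, 0.076, 0.003]
wrist_force: [-1.1, -0.4, 6.8]
opening: 0.0329
finger_force: 14.7
shift [-0.0023  0.0007  0.003 ] turn [ 0.    -0.002 -0.001] t 9.75 at [0.6332 0.0333 0.043 ] q7 -1.97 open 0.0329
```

```bash
python3 -m handwheel '[[[0.1,0,0,-0.05,0,0,0],[0.1,0,0,-0.1,0,0,0],[0.1,0,0,-0.15,0,0,0],[0.1,0,0,-0.15,0,0,0],[0.1,0,0,-0.15,0,0,0]]]'; python3 -c "
from h import *
go(.4432,.1286,.19,1.593)
s=shot('wrist');cv2.imwrite('pics/w6.png',s['img']);o=robot.observe()['position'];
for z in(.073,.043,-.035):print(np.round(proj(s,(o[0],o[1],o[2]+z)),1))"
```

```text
clock: 10.25
position: [0.6328, 0.0332, 0.1928]
eef_rot: [3.14, 0.076, 0.003]
wrist_force: [-0.1, -0.1, -2.2]
opening: 0.0327
finger_force: 14.7
shift [-0.1847 -0.1045  0.0024] turn [ 0.001 -0.002  0.026] t 10.25 at [0.6328 0.0332 0.1928] q7 -1.88 open 0.0327
[323.4 339.1]
[323.7 293.2]
[324.  230.2]
```

View pics/w6.png

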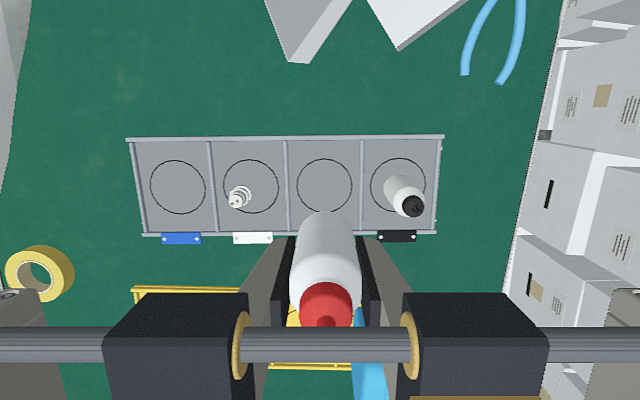

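The held flux bottle hangs straight between the pads, with its cap at (326,305) and its bottom edge at row 212. Both match the prediction to within 2–3 mm. Now I'll carry it to the second bay from the left.

```bash
python3 -m handwheel '[[[0.1,-0.186,-0.105,0,0,0,0.026],[0.1,-0.186,-0.105,0,0,0,0.026],[0.1,-0.186,-0.105,0,0,0,0.026],[0.1,-0.186,-0.105,0,0,0,0.026],[0.1,-0.186,-0.105,0,0,0,0.026],[0.1,-0.186,-0.105,0.03,0,0,0.026],[0.1,-0.186,-0.105,0.08,0,0,0.026],[0.1,-0.186,-0.105,0.12,0,0,0.026],[0.1,-0.186,-0.105,0.14,0,0,0.026],[0.1,-0.186,-0.105,0.14,0,0,0.026]]]'; python3 -c "
from h import *
go(.442,.13,.0435,1.593)"
```

```text
clock: 11.3
position: [0.4383, 0.128, 0.0479]
eef_rot: [3.14, 0.036, -0.014]
wrist_force: [-0.5, -0.5, -0.3]
opening: 0.0328
finger_force: 14.7
shift [ 0.0038 -0.0019  0.0043] turn [0.001 0.009 0.001] t 11.3 at [0.4383 0.128  0.0479] q7 -2.3 open 0.0328
```

```bash
python3 -m handwheel '[[[0.1,0.001,-0.001,0,0,0,0],[0.1,0.001,-0.001,0,0,0,0],[0.1,0.001,-0.001,0,0,0,0]]]'; python3 -c "
from h import *
go(.442,.13,.0435,1.593)"
```

```text
clock: 11.6
position: [0.4435, 0.1304, 0.0528]
eef_rot: [-3.141, -0.035, -0.004]
wrist_force: [0.8, -0.3, -0.1]
opening: 0.0328
finger_force: 14.7
shift [-0.0015  0.0004  0.0093] turn [-0.    -0.002  0.   ] t 11.6 at [0.4435 0.1304 0.0528] q7 -2.3 open 0.0328
```

```bash
python3 -m handwheel '[[[0.1,-0.001,0,0.005,0,0,0],[0.1,-0.001,0,0.009,0,0,0],[0.1,-0.001,0,0.009,0,0,0],[0.1,-0.001,0,0.009,0,0,0]]]'; python3 -c "
from h import *
go(.442,.13,.0435,1.593)"
```

```text
clock: 12.0
position: [0.4415, 0.1301, 0.0427]
eef_rot: [3.141, 0.036, 0.0]
wrist_force: [0.3, -0.3, -0.7]
opening: 0.0325
finger_force: 14.9
shift [ 0.0005  0.0001 -0.0008] turn [ 0.    -0.     0.001] t 12.0 at [0.4415 0.1301 0.0427] q7 -2.32 open 0.0325
```

```bash
python3 -m handwheel '[[[0.1,0,0,0.0015,0,0,0],[0.1,0,0,0.0015,0,0,0]]]'
```

```text
clock: 12.2
position: [0.4421, 0.1303, 0.0422]
eef_rot: [3.141, 0.036, 0.002]
wrist_force: [-1.7, -0.3, 10.5]
opening: 0.0323
finger_force: 15.0
```

```bash
python3 -m handwheel '[[[0.1,0,0,-0.001,0,0,0],[0.65,0,0,-0.001,0,0,0],[0.65,0,0,-0.001,0,0,0],[0.65,0,0,-0.001,0,0,0],[0.65,0,0,-0.03,0,0,0],[0.65,0,0,-0.08,0,0,0],[0.65,0,0,-0.13,0,0,0],[0.65,0,0,-0.155,0,0,0],[0.65,0,0,-0.155,0,0,0]]]'; python3 -c "
from h import *
go(.631,-.0405,.2,1.62)"
```

```text
clock: 13.1
position: [0.4438, 0.1309, 0.1997]
eef_rot: [-3.141, -0.035, -0.012]
wrist_force: [0.3, -0.3, -0.8]
opening: 0.0601
finger_force: 0.0
shift [0.1833 0.1755 0.001 ] turn [-0.    -0.007 -0.027] t 13.1 at [0.4438 0.1309 0.1997] q7 -2.09 open 0.0601
```

```bash
python3 -m handwheel '[[[0.65,0.184,0.175,0,0,0,-0.027],[0.65,0.184,0.175,0,0,0,-0.027],[0.65,0.184,0.175,0,0,0,-0.027],[0.65,0.184,0.175,0,0,0,-0.027],[0.65,0.184,0.175,0,0,0,-0.027],[0.65,0.184,0.175,0,0,0,-0.027],[0.65,0.184,0.175,0,0,0,-0.027],[0.65,0.184,0.175,0,0,0,-0.027],[0.65,0.184,0.175,0,0,0,-0.027]]]'; python3 -c "
from h import *
go(.631,-.0405,.022,1.62)
s=shot('wrist');cv2.imwrite('pics/w7.png',s['img'])
for X in ((.631,-.0405,.1),(.631,-.0405,.074),(.614,.122,.038)): print(np.round(proj(s,X),1))"
```

```text
clock: 14.0
position: [0.6283, -0.0387, 0.196]
eef_rot: [-3.14, -0.083, 0.002]
wrist_force: [-0.4, 0.2, 0.1]
opening: 0.0598
finger_force: 0.0
shift [0.0027 0.002  0.174 ] turn [-0.     0.001  0.003] t 14.0 at [ 0.6283 -0.0387  0.196 ] q7 -1.76 open 0.0598
[326.4 200.5]
[326.2 192.7]
[165.1 192. ]
```

View pics/w7.png

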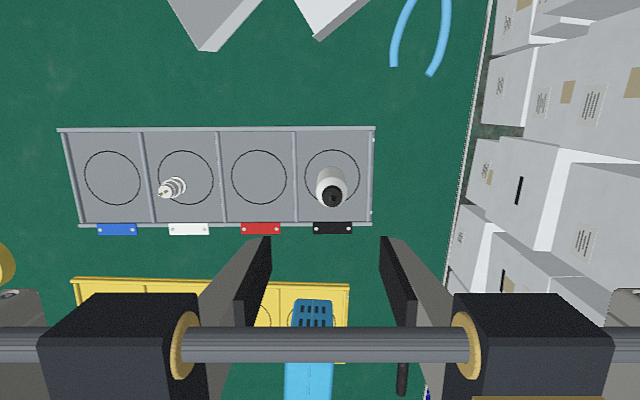

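```bash
python3 -m handwheel '[[[0.65,0,0,0.04,0,0,0],[0.65,0,0,0.04,0,0,0],[0.65,0,0,0.04,0,0,0],[0.65,0,0,0.04,0,0,0]]]'; python3 - <<'E'
from h import *
s=shot("wrist"); V=s["img"].max(2); roi=np.zeros(V.shape,bool); roi[150:260,290:370]=1
for X in ((.632,-.042,.1),(.632,-.042,.008)): print(np.round(proj(s,X),1))
for c,st in blobs((V<60)&roi,20): print(c.round(1),st,ray(s,*c,.1).round(4),ray(s,*c,.09).round(4))
go(.632,-.042,.022,1.62)
cv2.imwrite("pics/w8.png",s["img"])
E
```

```text
clock: 14.45
position: [0.6302, -0.0401, 0.1579]
eef_rot: [3.14, 0.079, 0.003]
wrist_force: [-0.0, 0.6, -0.7]
opening: 0.0602
finger_force: 0.0
[326.6 216.1]
[326.1 186.9]
[331.2 210.2] [320 199  22  25 365] [ 0.6366 -0.045   0.1   ] [ 0.6335 -0.0454  0.09  ]
[331. 243.] [310 237  43  13 519] [ 0.6114 -0.0463  0.1   ] [ 0.6072 -0.0467  0.09  ]
shift [0.0012 0.0018 0.136 ] turn [ 0.    -0.002  0.001] t 14.5 at [ 0.6303 -0.0402  0.158 ] q7 -1.78 open 0.06
```

```bash
python3 -m handwheel '[[[0.65,0.0035,0.0035,0.05,0,0,0],[0.65,0.0035,0.0035,0.1,0,0,0],[0.65,0.0035,0.0035,0.127,0,0,0],[0.65,0.0035,0.0035,0.127,0,0,0],[0.65,0.0035,0.0035,0.127,0,0,0],[0.1,0.0035,0.0035,0.127,0,0,0],[0.1,0.0035,0.0035,0.127,0,0,0],[0.1,0.0035,0.0035,0.127,0,0,0],[0.1,0.0035,0.0035,0.127,0,0,0],[0.1,0.0035,0.0035,0.127,0,0,0]]]' 15; python3 -m handwheel '[[[0.1,0,0,0,0,0,0],[0.1,0,0,0,0,0,0],[0.1,0,0,0,0,0,0]]]'; python3 -c "
from h import *
go(.6335,-.0435,.03,1.62)"
```

```text
clock: 15.5
position: [0.6335, -0.0441, 0.03]
eef_rot: [3.14, 0.078, 0.002]
wrist_force: [-0.2, -0.4, 4.2]
opening: 0.027
finger_force: 14.9
clock: 15.8
position: [0.6335, -0.044, 0.03]
eef_rot: [3.14, 0.078, 0.001]
wrist_force: [-0.7, -0.5, 5.8]
opening: 0.0268
finger_force: 14.9
shift [-0.     -0.0005 -0.    ] turn [ 0.    -0.001  0.   ] t 15.8 at [ 0.6335 -0.044   0.03  ] q7 -1.85 open 0.0268
```

```bash
python3 -m handwheel '[[[0.1,0,0,-0.05,0,0,0],[0.1,0,0,-0.1,0,0,0],[0.1,0,0,-0.15,0,0,0],[0.1,0,0,-0.16,0,0,0],[0.1,0,0,-0.16,0,0,0]]]'; python3 -c "
from h import *
go(.441,.209,.19,1.593)"
```

```text
clock: 16.3
position: [0.6341, -0.044, 0.1911]
eef_rot: [3.14, 0.078, 0.006]
wrist_force: [0.6, 0.3, -0.7]
opening: 0.0266
finger_force: 14.9
shift [-1.803e-01 -2.622e-01  2.000e-04] turn [ 0.001 -0.004  0.027] t 16.3 at [ 0.6341 -0.044   0.1911] q7 -1.76 open 0.0266
```

```bash
python3 -m handwheel '[[[0.1,-0.18,-0.262,0,0,0,0.027],[0.1,-0.18,-0.262,0,0,0,0.027],[0.1,-0.18,-0.262,0,0,0,0.027],[0.1,-0.18,-0.262,0,0,0,0.027],[0.1,-0.18,-0.262,0,0,0,0.027],[0.1,-0.18,-0.262,0,0,0,0.027],[0.1,-0.18,-0.262,0,0,0,0.027],[0.1,-0.18,-0.262,0,0,0,0.027],[0.1,-0.18,-0.262,0,0,0,0.027],[0.1,-0.18,-0.262,0,0,0,0.027]]]'; python3 -c "
from h import *
go(.441,.209,.0295,1.593)
s=shot('wrist');cv2.imwrite('pics/w9.png',s['img'])
for X in((.4414,.2086,.008),(.4432,.1286,.008),(.4432,.1286,.116),(.4449,.0486,.008)): print(np.round(proj(s,X),1))"
```

```text
clock: 17.3
position: [0.4407, 0.2072, 0.1881]
eef_rot: [3.141, 0.032, -0.003]
wrist_force: [-0.0, 0.5, -1.2]
opening: 0.0268
finger_force: 14.9
shift [ 0.0006 -0.0019  0.1586] turn [ 0.001  0.002 -0.002] t 17.3 at [0.4407 0.2072 0.1881] q7 -2.29 open 0.0268
[322.7 180.8]
[397.4 180.6]
[427.1 211. ]
[472.  180.5]
```

View pics/w9.png

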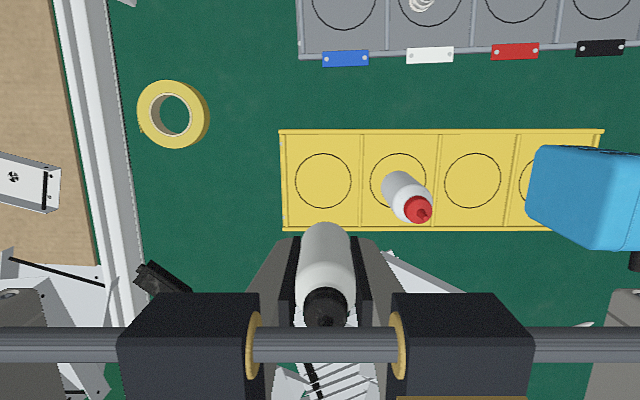

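The flux bottle stands within about 4 mm of its ring centre, with its tip at (423,212). The glue bottle hangs straight, and the left ring is at (322,181) as predicted. I'll lower it.

```bash
python3 -m handwheel '[[[0.1,0,-0.002,0.05,0,0,0],[0.1,0,-0.002,0.1,0,0,0],[0.1,0,-0.002,0.14,0,0,0],[0.1,0,-0.002,0.15,0,0,0],[0.1,0,-0.002,0.15,0,0,0],[0.1,0,-0.002,0.15,0,0,0],[0.1,0,-0.002,0.15,0,0,0]]]'; python3 -c "
from h import *
go(.441,.209,.0295,1.593)"
```

```text
clock: 18.05
position: [0.4419, 0.2114, 0.0412]
eef_rot: [-3.14, -0.035, -0.006]
wrist_force: [-0.2, -0.5, -1.1]
opening: 0.027
finger_force: 14.9
shift [-0.001   0.0024  0.0117] turn [-0.001 -0.004 -0.   ] t 18.05 at [0.4419 0.2114 0.0412] q7 -2.49 open 0.027
```

```bash
python3 -m handwheel '[[[0.1,-0.001,0.002,0.006,0,0,0],[0.1,-0.001,0.002,0.011,0,0,0],[0.1,-0.001,0.002,0.011,0,0,0],[0.1,-0.001,0.002,0.0115,0,0,0],[0.1,-0.001,0.002,0.0115,0,0,0]]]'; python3 -c "
from h import *
go(.441,.209,.0295,1.593)"
```

```text
clock: 18.55
position: [0.4402, 0.2086, 0.0287]
eef_rot: [3.141, 0.035, 0.003]
wrist_force: [-1.2, -3.1, 9.0]
opening: 0.0268
finger_force: 15.0
shift [ 0.0008 -0.0004 -0.0008] turn [ 0.001 -0.002  0.   ] t 18.55 at [0.4402 0.2086 0.0287] q7 -2.51 open 0.0268
```

```bash
python3 -m handwheel '[[[0.1,0,0,-0.001,0,0,0],[0.6,0,0,-0.001,0,0,0],[0.6,0,0,-0.001,0,0,0],[0.6,0,0,-0.001,0,0,0],[0.5,0,0,-0.03,0,0,0],[0.5,0,0,-0.08,0,0,0],[0.5,0,0,-0.13,0,0,0],[0.5,0,0,-0.165,0,0,0],[0.5,0,0,-0.165,0,0,0]]]'; python3 -c "
from h import *
go(.56,.122,.2,.05)"
```

```text
clock: 19.45
position: [0.442, 0.2104, 0.1973]
eef_rot: [-3.139, -0.035, -0.014]
wrist_force: [-0.3, -0.3, -0.2]
opening: 0.0461
finger_force: 0.0
shift [ 0.116   0.091  -0.0019] turn [-0.009 -0.005  1.543] t 19.45 at [0.442  0.2104 0.1973] q7 -2.29 open 0.0461
```

```bash
python3 -m handwheel '[[[0.5,0.17,0.09,0,0,0,0.149],[0.5,0.17,0.09,0,0,0,0.298],[0.5,0.17,0.09,0,0,0,0.447],[0.5,0.17,0.09,0,0,0,0.596],[0.5,0.17,0.09,0,0,0,0.745],[0.5,0.17,0.09,0,0,0,0.894],[0.5,0.17,0.09,0,0,0,1.04],[0.5,0.17,0.09,0,0,0,1.19],[0.5,0.17,0.09,0,0,0,1.33],[0.5,0.17,0.09,0,0,0,1.48]]]'; python3 -c "
from h import *
go(.616,.121,.12,.05)"
```

```text
clock: 20.45
position: [0.6089, 0.1209, 0.1875]
eef_rot: [2.493, -1.891, -0.015]
wrist_force: [0.2, -1.0, -2.3]
opening: 0.046
finger_force: 0.0
shift [ 0.0018 -0.008   0.0674] turn [ 0.016 -0.002  0.223] t 20.45 at [0.6089 0.1209 0.1875] q7 -2.92 open 0.046
```

```bash
python3 -c "
from station import robot
print(robot.observe()['joint_pos'])"; python3 -m handwheel '[[[0.5,0,0,0,0,0,-0.149],[0.5,0,0,-0.01,0,0,-0.298],[0.5,0,0,-0.01,0,0,-0.447],[0.5,0,0,-0.01,0,0,-0.596],[0.5,0,0,-0.01,0,0,-0.745],[0.5,0,0,-0.01,0,0,-0.894],[0.5,0,0,-0.01,0,0,-1.04],[0.5,0,0,-0.01,0,0,-1.19],[0.5,0,0,-0.01,0,0,-1.33],[0.5,0,0,-0.01,0,0,-1.48]]]'; python3 -c "
from h import *
go(.616,.121,.12,.05)"
```

```text
[-0.58844564  0.4751498   0.45629287  1.71505638 -0.23640579  1.02246479
 -2.91748409]
clock: 21.45
position: [0.6089, 0.1213, 0.1969]
eef_rot: [3.124, 0.302, -0.026]
wrist_force: [0.2, -0.0, -0.6]
opening: 0.0457
finger_force: 0.0
shift [0.0082 0.0015 0.0767] turn [-0.011  0.015 -1.428] t 21.45 at [0.6089 0.1213 0.1969] q7 -1.58 open 0.0457
```

```bash
python3 -m handwheel '[[[0.5,0.008,0.0015,0.01,0,0,-0.149],[0.5,0.008,0.0015,0.02,0,0,-0.298],[0.5,0.008,0.0015,0.03,0,0,-0.447],[0.5,0.008,0.0015,0.04,0,0,-0.596],[0.5,0.008,0.0015,0.05,0,0,-0.745],[0.5,0.008,0.0015,0.05,0,0,-0.894],[0.5,0.008,0.0015,0.05,0,0,-1.04],[0.5,0.008,0.0015,0.05,0,0,-1.19],[0.5,0.008,0.0015,0.05,0,0,-1.33],[0.5,0.008,0.0015,0.05,0,0,-1.43]]]';python3 -m handwheel '[[[0.5,0,0,0,0,0,0],[0.5,0,0,0,0,0,0],[0.5,0,0,0,0,0,0]]]'; python3 -c "
from h import *
go(.616,.121,.03,.05)
s=shot('wrist');im=s['img'];u,v=proj(s,(.616,.121,.035));print(u,v,proj(s,(.636,.121,.035)),proj(s,(.616,.141,.035)))
u,v=int(u),int(v);cv2.imwrite('pics/w10f.png',im);cv2.imwrite('pics/w10.png',cv2.resize(im[v-60:v+60,u-80:u+80],None,fx=5,fy=5,interpolation=2))"
```

```text
clock: 22.45
position: [0.6162, 0.1212, 0.1467]
eef_rot: [-2.158, -2.271, 0.023]
wrist_force: [-0.4, -0.3, -0.7]
opening: 0.0457
finger_force: 0.0
clock: 22.75
position: [0.6168, 0.1213, 0.1478]
eef_rot: [-2.166, -2.264, 0.02]
wrist_force: [-0.3, -0.3, -0.6]
opening: 0.0458
finger_force: 0.0
shift [1.000e-04 1.000e-03 1.178e-01] turn [-0.015  0.003 -0.006] t 22.75 at [0.6168 0.1213 0.1478] q7 -0.3 open 0.0458
326.67741537648794 197.78491810122827 (np.float64(349.4275703315734), np.float64(198.8562284810172)) (np.float64(327.74247800167603), np.float64(175.42514744210771))
```

View pics/w10.png

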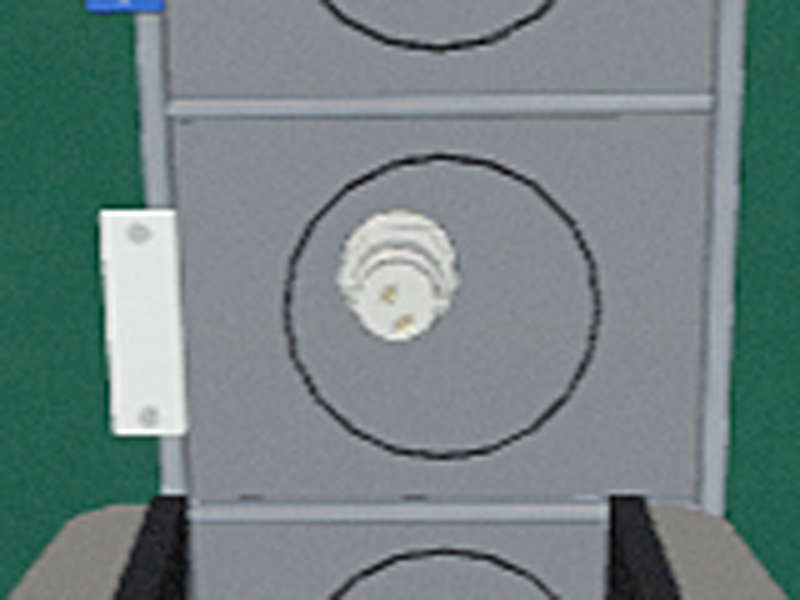

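The button top is at crop (398,310), image (325.6,199), so the button is at about (0.615, 0.1215), 8 mm in front of its ring centre. I'll use a narrower opening so the fingers clear the lip.

```bash
python3 -m handwheel '[[[0.36,0,-0.001,0.03,-0.014,0,-0.005],[0.36,0,-0.001,0.07,-0.014,0,-0.005],[0.36,0,-0.001,0.1,-0.014,0,-0.005],[0.36,0,-0.001,0.12,-0.014,0,-0.005],[0.36,0,-0.001,0.125,-0.014,0,-0.005],[0.36,0,-0.001,0.125,-0.014,0,-0.005]]]'; python3 -c "
from h import *
go(.615,.1215,.013,.05)"
```

```text
clock: 23.4
position: [0.614, 0.121, 0.023]
eef_rot: [2.163, 2.276, -0.005]
wrist_force: [-0.3, -0.1, 0.4]
opening: 0.0332
finger_force: 0.0
shift [0.0005 0.001  0.01  ] turn [-0.001  0.003  0.001] t 23.4 at [0.614 0.121 0.023] q7 -0.33 open 0.0332
```

```bash
python3 -m handwheel '[[[0.36,0,0.001,0.008,0,0,0],[0.36,0,0.001,0.01,0,0,0],[0.36,0,0.001,0.01,0,0,0],[0.05,0,0.001,0.01,0,0,0],[0.05,0,0.001,0.01,0,0,0],[0.05,0,0.001,0.01,0,0,0],[0.05,0,0.001,0.01,0,0,0],[0.05,0,0.001,0.01,0,0,0],[0.05,0,0.001,0.01,0,0,0]]]' 10; python3 -c "
from h import *
go(.615,.1215,.013,.05)"
```

```text
clock: 24.3
position: [0.6157, 0.121, 0.0139]
eef_rot: [2.162, 2.276, -0.002]
wrist_force: [-0.3, -0.9, 5.5]
opening: 0.0212
finger_force: 10.0
shift [ 0.0005 -0.0007  0.0009] turn [0.    0.003 0.001] t 24.3 at [0.6157 0.121  0.0139] q7 -0.33 open 0.0212
```

The opening is 21 mm on a 16 mm stem, so the stem is turned about 25–30° relative to the pads. I'll open, turn to match and re-grip.

```bash
python3 -m handwheel '[[[0.4,0,0,0,0,0,0],[0.4,0,0,0,0,0,0],[0.4,0,0,0,0,0,-0.14],[0.4,0,0,0,0,0,-0.28],[0.4,0,0,0,0,0,-0.42],[0.4,0,0,0,0,0,-0.44],[0.4,0,0,0,0,0,-0.44]]]';  python3 -m handwheel '[[[0.05,0,0,0,0,0,0],[0.05,0,0,0,0,0,0],[0.05,0,0,0,0,0,0],[0.05,0,0,0,0,0,0],[0.05,0,0,0,0,0,0],[0.05,0,0,0,0,0,0],[0.05,0,0,0,0,0,0]]]' 10
```

```text
clock: 25.0
position: [0.6151, 0.1207, 0.0131]
eef_rot: [1.618, 2.692, -0.004]
wrist_force: [-1.1, 0.1, 0.1]
opening: 0.0368
finger_force: 0.0
clock: 25.7
position: [0.6153, 0.121, 0.0135]
eef_rot: [1.614, 2.694, -0.004]
wrist_force: [1.0, -0.2, -0.4]
opening: 0.0161
finger_force: 10.0
```

The opening is now 16.1 mm, so it's gripped square. I'll lift, turn back and carry.

```bash
python3 -m handwheel '[[[0.05,0,0,-0.02,0,0,0],[0.05,0,0,-0.07,0,0,0],[0.05,0,0,-0.12,0,0,0],[0.05,0,0,-0.16,0,0,0.14],[0.05,0,0,-0.17,0,0,0.28],[0.05,0,0,-0.17,0,0,0.42],[0.05,0,0,-0.17,0,0,0.47],[0.05,0,0,-0.17,0,0,0.47]]]' 15; python3 -c "
from h import *
go(.4449,.0486,.18,.022)"
```

```text
clock: 26.5
position: [0.6152, 0.1214, 0.1837]
eef_rot: [2.196, 2.243, -0.003]
wrist_force: [0.4, 0.6, -0.2]
opening: 0.0166
finger_force: 15.0
shift [-0.0692 -0.1719  0.0039] turn [ 0.     0.003 -0.001] t 26.5 at [0.6152 0.1214 0.1837] q7 -0.33 open 0.0166
```

```bash
python3 -m handwheel '[[[0.05,-0.069,-0.172,0,0,0,0],[0.05,-0.069,-0.172,0,0,0,0],[0.05,-0.069,-0.172,0,0,0,0],[0.05,-0.069,-0.172,0,0,0,0],[0.05,-0.069,-0.172,0,0,0,0],[0.05,-0.069,-0.172,0,0,0,0],[0.05,-0.069,-0.172,0,0,0,0],[0.05,-0.069,-0.172,0,0,0,0]]]'; python3 -c "
from h import *
go(.4449,.0486,.0135,.022)
s=shot('wrist');cv2.imwrite('pics/w11.png',s['img']);o=robot.observe()['position']
for X in((.4449,.0486,.008),(.4432,.1286,.008),(.4467,-.0314,.112),o+[0,0,.028]): print(np.round(proj(s,X),1))"
```

```text
clock: 27.3
position: [0.446, 0.0495, 0.1837]
eef_rot: [2.195, 2.245, -0.002]
wrist_force: [-0.5, -0.6, 0.6]
opening: 0.0164
finger_force: 15.0
shift [-0.0005 -0.0011  0.1702] turn [0.    0.002 0.   ] t 27.3 at [0.446  0.0495 0.1837] q7 -0.22 open 0.0164
[324.5 182.7]
[324.5 104. ]
[324.3 305. ]
[325.5 275.9]
```

View pics/w11.png

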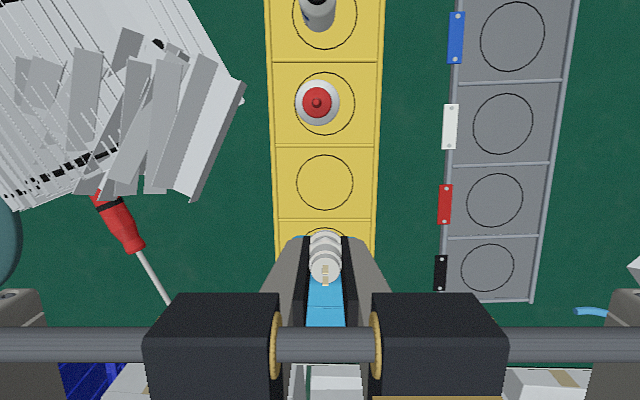

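The button is held at (325,265). The flux base is about 4 mm off its ring centre, which is fine, and the target ring is at (324.5,182.7) as predicted. I'll lower it.

```bash
python3 -m handwheel '[[[0.05,-0.001,-0.001,0.05,0,0,0],[0.05,-0.001,-0.001,0.1,0,0,0],[0.05,-0.001,-0.001,0.14,0,0,0],[0.05,-0.001,-0.001,0.155,0,0,0],[0.05,-0.001,-0.001,0.16,0,0,0],[0.05,-0.001,-0.001,0.16,0,0,0],[0.05,-0.001,-0.001,0.16,0,0,0]]]'; python3 -c "
from h import *
go(.4449,.0486,.0135,.022)"
```

```text
clock: 28.05
position: [0.4449, 0.0477, 0.0244]
eef_rot: [2.196, 2.243, -0.001]
wrist_force: [-0.0, 0.2, -0.1]
opening: 0.0164
finger_force: 15.0
shift [0.0009 0.     0.0109] turn [ 0.001  0.002 -0.001] t 28.05 at [0.4449 0.0477 0.0244] q7 -0.34 open 0.0164
```

```bash
python3 -m handwheel '[[[0.05,0.001,0,0.006,0,0,0],[0.05,0.001,0,0.01,0,0,0],[0.05,0.001,0,0.0115,0,0,0],[0.05,0.001,0,0.0115,0,0,0],[0.05,0.001,0,0.0115,0,0,0]]]'; python3 -c "
from h import *
go(.4449,.0486,.0135,.022)"
```

```text
clock: 28.55
position: [0.4444, 0.0484, 0.0131]
eef_rot: [2.196, 2.243, -0.002]
wrist_force: [-1.3, -0.5, 9.0]
opening: 0.0163
finger_force: 15.0
shift [ 0.0002  0.0005 -0.0004] turn [ 0.001  0.003 -0.001] t 28.55 at [0.4444 0.0484 0.0131] q7 -0.35 open 0.0163
```

Contact. I'll release, rise and check.

```bash
python3 -m handwheel '[[[0.38,0,0,-0.0005,0,0,0],[0.38,0,0,-0.0005,0,0,0],[0.38,0,0,-0.0005,0,0,0],[0.38,0,0,-0.0005,0,0,0],[0.38,0,0,-0.03,0,0,0],[0.38,0,0,-0.08,0,0,0],[0.38,0,0,-0.13,0,0,0],[0.38,0,0,-0.18,0,0,0],[0.38,0,0,-0.22,0,0,0],[0.38,0,0,-0.22,0,0,0]]]'; python3 -m handwheel '[[[0.38,-0.02,0.25,0,0,0,0],[0.38,-0.02,0.25,0,0,0,0],[0.38,-0.02,0.25,0,0,0,0],[0.38,-0.02,0.25,0,0,0,0],[0.38,-0.02,0.25,0,0,0,0],[0.38,-0.02,0.25,0,0,0,0],[0.38,-0.02,0.25,0,0,0,0]]]'; python3 - <<'E'
from h import *
s=shot("top"); im=s["img"]
for X in((.4414,.2086),(.4432,.1286),(.4449,.0486),(.4467,-.0314)): print(np.round(proj(s,(*X,.008)),1))
w=shot("wrist")["img"]
cv2.imwrite("pics/t2.png",np.hstack([cv2.resize(im[190:290,220:420],None,fx=4,fy=4,interpolation=2)])); cv2.imwrite("pics/w12.png",w)
E
```

```text
clock: 29.55
position: [0.4472, 0.0495, 0.2375]
eef_rot: [2.192, 2.238, 0.01]
wrist_force: [-1.3, -0.6, -0.4]
opening: 0.0351
finger_force: 0.0
clock: 30.25
position: [0.6936, 0.0342, 0.229]
eef_rot: [-2.197, -2.244, 0.008]
wrist_force: [-0.3, 0.7, -0.1]
opening: 0.0349
finger_force: 0.0
[260.6 239.5]
[298.5 238.2]
[336.1 236.9]
[373.5 235.6]
```

View pics/t2.png

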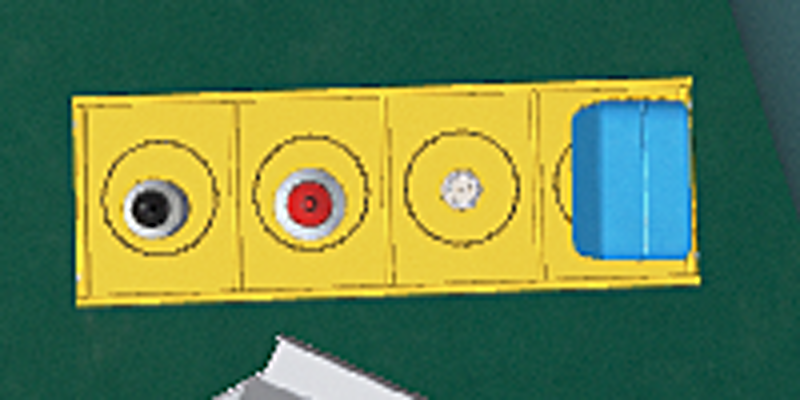

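Left to right, the yellow rack now holds glue (157,208), flux (310,204), button (461,189) and the power unit (seam at column 645). All stand upright inside their rings, each within about 5 mm of centre, and the gripper is clear. I'll hand in.

```bash
python3 -c "
from station import robot
print(robot.hand_in())"
```

```text
the job is handed in; nothing more can be done
None
```

The four things stand upright on the yellow rack in reverse order (glue, flux, button, power unit from the left), each within about 5 mm of its ring centre; the job was handed in at about 30 s, and no verdict was returned.

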